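Refit the volume dial of the conference speakerphone and hold it pressed in

TASK

The volume dial of the conference speakerphone was taken apart for cleaning. Lay the blue rubber washer and then, on top of it, the aluminium scale ring flat and centred on the round seat, then turn the black knob so that its keyed bore matches the D-shaped shaft, push it fully onto the shaft, and press it in against the control's spring, as one does to switch the unit on. Finish while still gripping the knob and holding it pressed in; leave the other things on the desk where they are.

Things in the scene. Friction and masses are not known exactly. Their poses are not given: they have to be found in the camera images.
- speakerphone: the conference speakerphone, a dark grey fixed box 130 mm deep (its x) x 200 mm wide (its y) x 50 mm high, flat on top; origin at the centre of its underside. Its dial stands on the flat top, on the speakerphone's right side (seen from the robot); nothing on the top besides the dial is more than 3 mm high
- seat (a point): centre of the top face of the round aluminium seat (44 mm across, standing 6 mm above the speakerphone's top, so 56 mm above the desk). Round this centre stands a fixed brass bush 20 mm across and 11.5 mm high (its top 3.5 mm tapered to 15 mm), over which the washer and the ring are laid; the shaft comes up through it. z up
- shaft_tip (a point): centre of the tip of the white D-shaped shaft: a 12 mm round whose flat lies 1.5 mm from the axis on the side of this frame's +x; the tip has a 1.2 mm chamfer (0.5 mm on the flat) and stands 34 mm above the seat. The point turns and sinks with the shaft. z up along the shaft
- volume_turn (a joint): rotation of the shaft in rad, anticlockwise from above; 0 = the flat faces the speakerphone's back (its +x); stiff (0.1 N m friction), stays where it is
- volume_press (a joint): how far the shaft is pressed in, m: 0 released, 0.004 at the stop; sprung, about 4 N to start and 10 N at the stop; springs back when let go
- washer: blue rubber washer, a flat ring 48 mm outside, 25 mm hole, 6 mm thick; origin at the centre of its underside, z up
- scale_ring: aluminium scale ring with dark tick marks on its upper face, 56 mm outside, 25 mm hole, 6 mm thick; origin at the centre of its underside, z up; starts right side up
- knob: round black ribbed knob, 40 mm across, 32 mm high, standing bore down; origin at the centre of its underside, z up. The white line on top points along its +x, over the bore's flat. Bore: 13.6 mm round with the flat 2 mm from the axis, 16.5 mm deep, mouth widened 1.5 mm except at the flat. Grip the upper half. Fully on the shaft its underside is 17.5 mm above the seat unpressed, 13.5 mm at the stop, clear of the ring
- mug: white mug, loose bystander, 80 mm across, 91 mm high; origin at the centre of its underside
- stapler: black stapler, loose bystander, 153 mm long, 60 mm high; origin at the centre of its underside
- calculator: grey calculator, loose bystander, 132 x 78 x 17 mm; origin at the centre of its underside
- eraser: blue and white eraser, loose bystander, 45 x 21 x 12 mm; origin at the centre of its underside
- usb_stick: blue USB stick, loose bystander, 55 x 18 x 8 mm; origin at the centre of its underside
- screwdriver: small screwdriver, loose bystander, 160 mm long, lying flat; origin at the centre of its underside

How it is judged:
On the way, in this order (a step that is already met when the one before it is completed fails the run):
1. the washer lies flat and centred on the seat, let go (horizontal distance between washer and seat below 0.0035 m and z of washer in the frame of seat below 0.0015 m and angle between washer's own z axis and vertical below 0.06 rad and contact force between the fingers and washer below 0.05 N), for 0.2 s.
2. the scale ring lies flat and centred on the washer, let go (horizontal distance between scale_ring and seat below 0.0035 m and z of scale_ring in the frame of seat between 0.0045 and 0.0075 m and angle between scale_ring's own z axis and vertical below 0.06 rad and contact force between the fingers and scale_ring below 0.05 N), for 0.2 s.
At the end, for the whole second after the job is handed in: Washer flat on the seat, scale ring flat on the washer, each centred within 3.5 mm; the knob upright, its line along the shaft's flat side within 0.42 rad, home on the shaft within 1.5 mm, and the fingers still holding it pressed in by over 2 mm of the 4 mm travel (horizontal distance between each of washer, scale_ring and seat below 0.0035 m and z of washer in the frame of seat below 0.0015 m and angle between each of washer, scale_ring's own z axis and vertical below 0.06 rad and z of scale_ring in the frame of seat between 0.0045 and 0.0075 m and z of knob in the frame of shaft_tip below -0.015 m and horizontal distance between knob and shaft_tip below 0.0025 m and angle between the x axis of knob and the x axis of shaft_tip, either way round below 0.42 rad and angle between knob's own z axis and vertical below 0.12 rad and value of joint volume_press above 0.002 m and contact force between knob and volume_press above 3 N and contact force between the fingers and knob above 1 N); the arm keeps its last pose, push and grip.
It fails at once if a bystander (mug, stapler, calculator, eraser, USB stick, screwdriver) is moved more than 2 cm (distance of any of mug, stapler, calculator, eraser, usb_stick, screwdriver from where it was at the start of the episode above 0.02 m).
It also fails if it takes over 61 s, if anything falls off the work surface, if the arm or the gripper's body presses on something with over 40 N, if the wrist force passes 120 N, or if a joint passes its speed limit or range.

ROBOT

A 6-joint arm with a two-finger parallel gripper is mounted at the origin on the work surface; the furniture and walls round the work are solid. World frame = base frame: x ahead of the robot, y to its left, z up, the work surface at z = 0. Lengths are in m, angles in rad, forces in N, time in s.
With the tool pointing down it reaches from about 0.375 to 0.975 m from the base axis. Payload 3.8 kg.
Tool frame: the origin (TCP) lies at the very end of the fingers, on their centre line; the grasp point (between the pads) lies behind it (bot.tcp_to_grasp is the y of the grasp point in the tool frame, in m); y points along the fingers, z is the direction in which the jaws open and shut, and the axes are right-handed (so a half turn about y gives the same grasp; the last joint's range is limited). The gripper opens to 85 mm and grips with 20 to 120 N. Pads are 22 mm wide; open, the fingers measure 114 mm over their backs; the gripper's body (76 mm by 85 mm) begins 54 mm behind the grasp point. The pads swing forward as they close: fully open they stand 13 mm farther back than shut.
Start: joints at [-0.037, 0.264, 1.604, -0, 1.274, -0.037], TCP at [0.675, -0, 0.231] pointing down, gripper open.
Joint ranges: [-2.63, 2.63], [-0.94, 2.18], [0.31, 2.57], [-1.31, 4.45], [0, 2.66], [-2.55, 2.55]. Speed limits (rad/s): [2.57, 2.57, 3.14, 3.14, 3.14, 3.14].

INTERFACE

Orientations are given as a rotation vector (axis times angle).
In Python, from workcell import bot, optics, workorder gives the robot as it stands.
- The arm moves only by the shell command python3 -m handwheel 'ROWS' [FORCE]. ROWS is JSON, a list of rows, each a list of 7 numbers: the shift along the tool's x, y, z in m, then the turn, a rotation vector about the tool's x, y, z in rad, then the opening, from 0 (shut) to 1 (fully open). A call has 1 to 8 rows; each row shifts and turns the commanded pose from where the row before left it, along the tool's axes as they then stand; what a row does not reach is not made up. A row lasts 1/8 s, in which the tool goes at most 62.5 mm and 10.7 degrees, less where a joint would pass 70% of its speed; a pose out of reach is approached as far as the arm can. A call with a gripper value outside its range is refused whole. The fingers move at their own pace and stop on an object; FORCE is the grip in N (left out, the last holds). Time passes only in rows, so rows that do not move let the fingers close. It gives the time, the measured TCP pose, the force and the opening at its end, in the units of the state.
- bot.read_state(): the state, without advancing time (a new reading comes with each control period).
- optics.read_camera(name): name is "scene" or "side" or "wrist"; returns a dict with "image" (420x560x3 uint8, red, green, blue), "z_map" (420x560 float32, m along the optical axis (not along the pixel's ray), 0 where there is no reading), "mtx" (3x3 intrinsics, pixels), "dist" ([k1, k2, p1, p2, k3] as OpenCV has them; the pictures are not rectified), "world_from_camera" (4x4, takes a point from camera to world coordinates); the wrist camera has in their place "hand_eye" (4x4, takes a point from camera to tool coordinates, whose origin is the TCP and whose axes are the tool frame's). Camera axes: x right, y down, z forward; pixel columns grow to the right and rows downward; lengths in m; the calibration is good to about 2 mm. A picture is of the moment at which its call begins: read the wrist's pose just before it.
- workorder.finish_job(): hands the job in, once; it reports no verdict.
The state is a dict: "time": time; "q": joint angles; "joint_vel": joint speeds; "joint_torque": joint torques, N m; "tool_pos": TCP position; "tcp_rot": TCP orientation; "wrist_force": force on the tool from outside, world axes, zero at the start; "torque": the same for the moment, N m; "width": opening from 0.0 (shut) to 1.0 (fully open).
Only numpy, scipy, OpenCV 4.12 (cv2) and the standard library are available. Lean on these libraries where they do the work, as an engineer would, in place of code of your own. Each camera call takes 0.05 s, during which the arm holds its last target.

## Working session

There is one attempt and no reset: what is moved stays moved. The work goes in short steps, Python scripts to look and compute and a shell command to move; the robot and the scene stay as the last step left them, time stands still between calls to the robot, and variables do not carry over. Pictures are saved under pics/ and viewed, and the job is handed in when it is done.

```bash
ls; mkdir -p pics; cat > h.py <<'E'
import numpy as np,cv2
from scipy.spatial.transform import Rotation as R
from workcell import bot,optics,workorder
def pose():
    s=bot.read_state();T=np.eye(4);T[:3,:3]=R.from_rotvec(s["tcp_rot"]).as_matrix();T[:3,3]=s["tool_pos"];return T,s
def cap(n,f=None):
    T,s=pose();c=optics.read_camera(n)
    c["W"]=c["world_from_camera"] if n!="wrist" else T@c["hand_eye"]
    if f:cv2.imwrite("pics/"+f,c["image"][...,::-1])
    return c
def cloud(c):
    z=c["z_map"];h,w=z.shape
    u,v=np.meshgrid(np.arange(w),np.arange(h))
    p=cv2.undistortPoints(np.stack([u,v],-1).reshape(-1,1,2).astype(np.float64),c["mtx"],np.array(c["dist"])).reshape(h,w,2)
    P=np.concatenate([p*z[...,None],z[...,None]],-1)
    return P@c["W"][:3,:3].T+c["W"][:3,3]
E
python3 - <<'E'
from h import *
T,s=pose();print(s["time"],s["tool_pos"],s["tcp_rot"],bot.tcp_to_grasp);print(T.round(3))
for n in("scene","side","wrist"):
    c=cap(n,n+"0.png");np.savez("pics/"+n+"0.npz",P=cloud(c),im=c["image"]);print(c["W"].round(2))
E
```

```text
pics
0.0 [6.74270194e-01 5.59273576e-05 2.29914357e-01] [-1.21080857  1.21091778 -1.20800844] -0.0187
[[ 0.    -0.002  1.     0.674]
 [-1.     0.     0.     0.   ]
 [-0.    -1.    -0.002  0.23 ]
 [ 0.     0.     0.     1.   ]]
[[-0.6  -0.37  0.71 -0.28]
 [-0.8   0.26 -0.54  0.56]
 [ 0.02 -0.89 -0.46  0.61]
 [ 0.    0.    0.    1.  ]]
[[ 0.92 -0.2   0.33  0.04]
 [-0.38 -0.48  0.79 -1.18]
 [-0.   -0.85 -0.52  0.82]
 [ 0.    0.    0.    1.  ]]
[[ 1.   -0.   -0.    0.67]
 [-0.   -0.96 -0.27  0.07]
 [-0.    0.27 -0.96  0.37]
 [ 0.    0.    0.    1.  ]]
```

View pics/scene0.png

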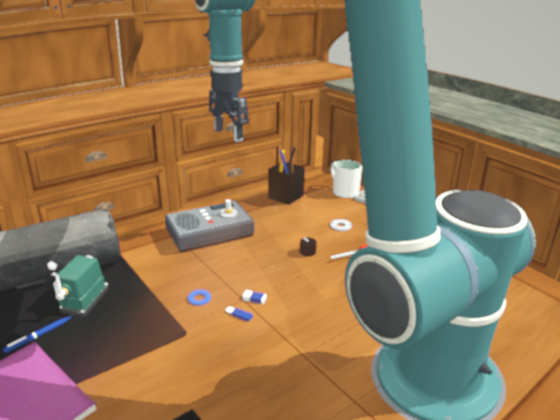

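View pics/side0.png

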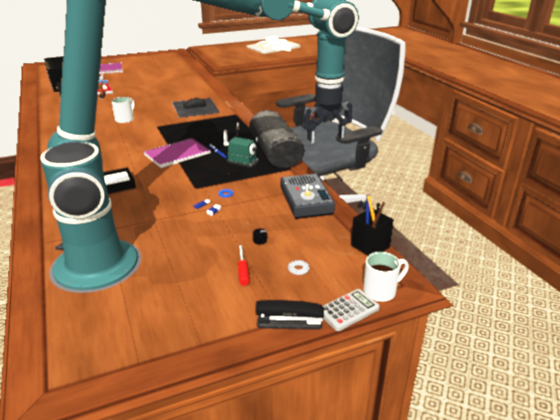

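View pics/wrist0.png

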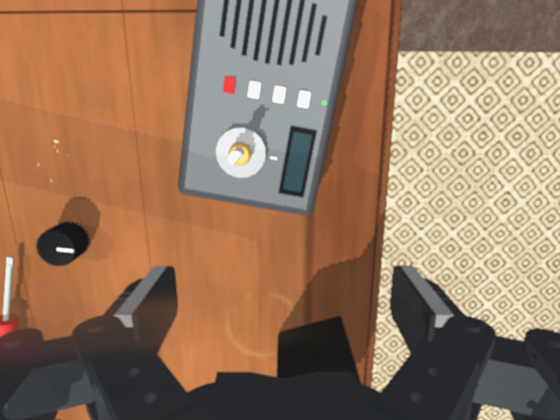

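The scene view shows the washer at (199,297), the ring at (340,225), the knob at (308,246) and the dial at (228,210). In the wrist view the seat is at (240,152) and the knob at (62,243), with its white line pointing roughly to image right.

```bash
python3 - <<'E'
from h import *
for n in("scene","side","wrist"):
    d=np.load("pics/%s0.npz"%n);P=d["P"];im=d["im"];hsv=cv2.cvtColor(im,cv2.COLOR_RGB2HSV)
    X,Y,Z=P[...,0],P[...,1],P[...,2]
    ok=np.isfinite(X)
    def rep(m,l):
        k,lab,st,ce=cv2.connectedComponentsWithStats(m.astype(np.uint8))
        for i in range(1,k):
            if st[i,4]>12:
                q=P[lab==i];lo,hi=np.percentile(q,[2,98],axis=0);print(n,l,st[i,4],ce[i].round(0),"mean",q.mean(0).round(3),"mid",((lo+hi)/2).round(3),"ext",(hi-lo).round(3))
    box=(X>.2)&(X<1)&(Y>-.5)&(Y<.5)
    rep(box&(Z>0.002)&(Z<.02)&(hsv[...,0]>105)&(hsv[...,0]<130)&(hsv[...,1]>150),"blue")
    rep(box&(Z>0.001)&(Z<.02)&(hsv[...,1]<60)&(hsv[...,2]>120),"grey")
    rep(box&(Z>0.02)&(Z<.045)&(hsv[...,2]<70),"dark")
    rep(box&(Z>0.053)&(Z<.058)&(hsv[...,1]<60)&(hsv[...,2]>150),"seat")
    rep(box&(Z>0.08)&(Z<.095),"tip")
for n,px in (("wrist",[(240,135),(62,243),(8,270)]),):
    d=np.load("pics/%s0.npz"%n)
    for u,v in px:print(n,u,v,d["P"][v,u])
d=np.load("pics/wrist0.npz");P=d["P"]
E
```

```text
scene blue 37 [246. 316.] mean [0.322 0.185 0.008] mid [0.323 0.185 0.008] ext [0.017 0.013 0.005]
scene blue 52 [ 63. 320.] mean [0.51  0.489 0.008] mid [0.513 0.488 0.008] ext [0.019 0.024 0.011]
scene grey 222 [350. 194.] mean [ 0.599 -0.369  0.011] mid [ 0.599 -0.376  0.011] ext [0.097 0.062 0.018]
scene grey 163 [341. 224.] mean [ 0.487 -0.223  0.005] mid [ 0.487 -0.223  0.004] ext [0.051 0.053 0.006]
scene grey 62 [343. 255.] mean [ 0.366 -0.115  0.013] mid [ 0.367 -0.117  0.013] ext [0.018 0.061 0.007]
scene grey 17 [106. 284.] mean [0.574 0.379 0.012] mid [0.581 0.378 0.01 ] ext [0.032 0.013 0.017]
scene grey 78 [247. 296.] mean [0.372 0.148 0.009] mid [0.373 0.146 0.007] ext [0.024 0.021 0.011]
scene grey 38 [263. 299.] mean [0.346 0.128 0.008] mid [0.348 0.127 0.007] ext [0.014 0.018 0.01 ]
scene grey 25 [ 84. 310.] mean [0.513 0.445 0.013] mid [0.517 0.441 0.013] ext [0.017 0.023 0.008]
scene grey 45 [230. 310.] mean [0.357 0.199 0.006] mid [0.356 0.197 0.005] ext [0.019 0.017 0.007]
scene dark 234 [287. 191.] mean [ 0.688 -0.196  0.033] mid [ 0.698 -0.21   0.033] ext [0.0
[... 3835 characters left out ...]
  0.015] ext [0.022 0.074 0.005]
wrist dark 1177 [ 59. 245.] mean [ 0.443 -0.067  0.031] mid [ 0.442 -0.068  0.027] ext [0.036 0.036 0.013]
wrist dark 989 [312. 340.] mean [ 0.703 -0.177  0.033] mid [ 0.703 -0.177  0.032] ext [0.07  0.022 0.024]
wrist seat 1471 [241. 152.] mean [0.636 0.03  0.056] mid [0.636 0.029 0.056] ext [0.039 0.039 0.003]
wrist tip 138 [234. 156.] mean [0.635 0.031 0.09 ] mid [0.635 0.03  0.088] ext [0.01  0.01  0.008]
wrist tip 291 [342. 369.] mean [ 0.729 -0.171  0.086] mid [ 0.725 -0.172  0.088] ext [0.035 0.011 0.015]
wrist 240 135 [0.63558367 0.04493056 0.05649002]
wrist 62 243 [ 0.4479186  -0.06432156  0.03242756]
wrist 8 270 [ 0.3729236  -0.10179524  0.0173022 ]
```

```bash
python3 - <<'E'
import cv2,numpy as np
a=cv2.imread("pics/wrist0.png")
x=cv2.resize(a[115:190,200:280],(480,450),interpolation=cv2.INTER_CUBIC);cv2.imwrite("pics/z1.png",np.hstack([x,cv2.resize(a[220:270,35:90],(300,450),interpolation=cv2.INTER_CUBIC)]))
E
```

```text
(no output)
```

View pics/z1.png

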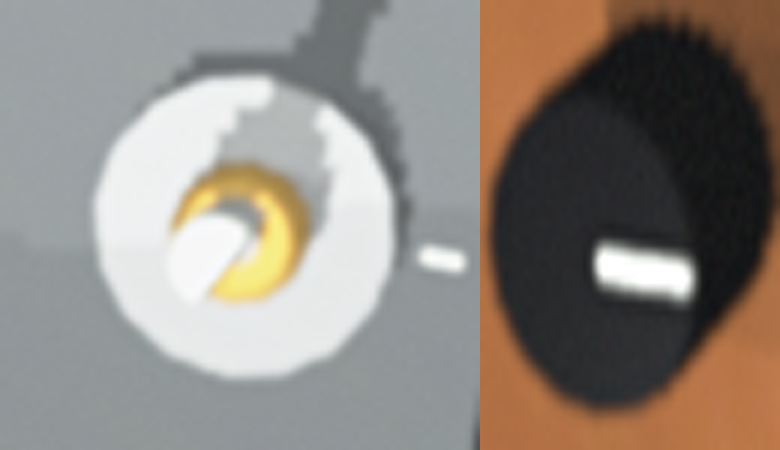

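The flat edge of the D-shaft runs (255,225)–(200,300) in the zoom, so it faces lower right, about −36° in world yaw. The knob's line points to about −4°. I'll move over the washer next.

```bash
python3 -m handwheel '[[-0.03,0.013,-0.04,0,0,0,1],[-0.03,0.013,-0.04,0,0,0,1],[-0.03,0.013,-0.04,0,0,0,1],[-0.03,0.013,-0.04,0,0,0,1],[-0.03,0.013,-0.04,0,0,0,1],[-0.03,0.015,-0.04,0,0,0,1],[0,0,0,0,0,0,1]]' 60
cat >> h.py <<'E'
def circ(c,m,zs,r=None):
    "backproject largest blob contour on plane z, fit ellipse min-enclosing"
    m=m.astype(np.uint8);k,lab,st,ce=cv2.connectedComponentsWithStats(m);i=1+np.argmax(st[1:,4])
    cs,_=cv2.findContours((lab==i).astype(np.uint8),cv2.RETR_EXTERNAL,cv2.CHAIN_APPROX_NONE)
    q=ray(c,max(cs,key=len).reshape(-1,2),zs)
    (x,y),(a,b),t=cv2.fitEllipse(q.astype(np.float32)*1000);return (x/1000,y/1000),(a,b),st[i]
def ray(c,px,z):
    p=cv2.undistortPoints(np.array(px,float).reshape(-1,1,2),c["mtx"],np.array(c["dist"])).reshape(-1,2)
    d=np.c_[p,np.ones(len(p))]@c["W"][:3,:3].T;o=c["W"][:3,3];return (o+d*((z-o[2])/d[:,2])[:,None])[:,:2]
E
python3 - <<'E'
from h import *
c=cap("wrist","w1.png");P=cloud(c);h=cv2.cvtColor(c["image"],cv2.COLOR_RGB2HSV)
m=(h[...,0]>105)&(h[...,0]<130)&(h[...,1]>120)
print(pose()[1]["tool_pos"],pose()[1]["tcp_rot"]);print(circ(c,m,0.006))
m&=(P[...,2]>0.003);print(P[m].mean(0))
E
```

```text
time: 1.02
tool_pos: [0.4308, 0.1807, 0.1492]
tcp_rot: [-1.215, 1.209, -1.205]
wrist_force: [0.8, 0.2, 0.0]
width: 0.998
[0.43336197 0.18038873 0.15046783] [-1.21199283  1.207846   -1.20707808]
((0.43249758911132813, 0.226927734375), (45.583770751953125, 45.93122100830078), array([ 259,  106,   59,   60, 2000], dtype=int32))
[0.39330735 0.19947643 0.00944216]
```

View pics/w1.png

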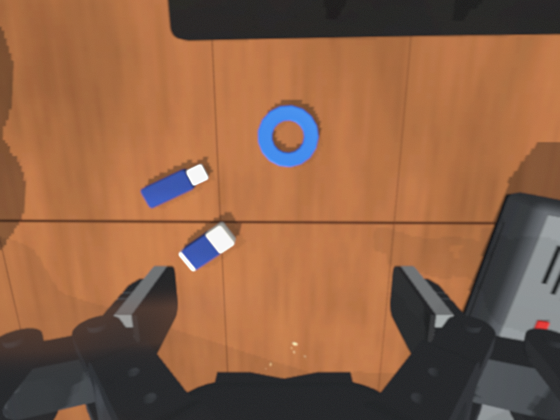

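The washer sits at (289,136) in the wrist view, which puts it at about (0.4325, 0.2265). I'll move over it and check the fingertip height at a partial opening.

```bash
python3 -m handwheel '[[-0.046,0.03,-0.001,0,0,0,0.7],[0,0.03,0,0,0,0,0.7],[0,0,0,0,0,0,0.7],[0,0,0,0,0,0,0.7]]' 60
python3 - <<'E'
from h import *
T,s=pose();print(s["tool_pos"],s["width"])
c=cap("wrist","w2.png");P=cloud(c);q=(P.reshape(-1,3)-T[:3,3])@T[:3,:3]
ok=(c["z_map"].ravel()>0)&(abs(q[:,0])<.013)&(q[:,1]>-.06)&(q[:,1]<.03)&(abs(q[:,2])<.06)
q=q[ok]
for sg in(-1,1):
    r=q[q[:,2]*sg>0.01];print(len(r),np.percentile(r[:,1],[50,90,99,100]),np.percentile(r[:,2],[1,50,99]))
c=cap("side","s2.png");P=cloud(c);q=(P.reshape(-1,3)-T[:3,3])@T[:3,:3]
ok=(c["z_map"].ravel()>0)&(abs(q[:,0])<.02)&(q[:,1]>-.06)&(q[:,1]<.04)&(abs(q[:,2])<.06)
q=q[ok];print(len(q),np.percentile(q[:,1],[50,90,99,100]))
E
```

```text
time: 1.58
tool_pos: [0.4354, 0.2257, 0.0923]
tcp_rot: [-1.207, 1.209, -1.21]
wrist_force: [0.3, -0.1, 0.0]
width: 0.7
[0.43544951 0.22569387 0.09230994] 0.7004347612246045
6584 [-0.05119883 -0.01957791 -0.00852947 -0.00506079] [-0.05800411 -0.03890747 -0.02999758]
6749 [-0.05156674 -0.01991921 -0.00859846 -0.00523548] [0.02859849 0.03835231 0.05869894]
193 [-0.04065745 -0.01492045 -0.00624167 -0.00398814]
```

View pics/w2.png

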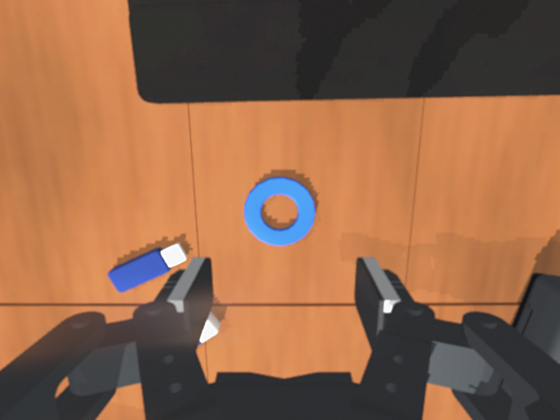

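Tips sit about 5 mm behind the TCP at opening 0.7. Next I'll re-measure the washer and descend.

```bash
python3 - <<'E'
from h import *
c=cap("wrist");h=cv2.cvtColor(c["image"],cv2.COLOR_RGB2HSV)
m=(h[...,0]>105)&(h[...,0]<130)&(h[...,1]>120);m[:, :215]=0
T,s=pose();q=circ(c,m,0.006);print(s["tool_pos"],s["tcp_rot"],q)
p=np.array([*q[0],0.006])-T[:3,3];print("tool-frame",p@T[:3,:3])
E
```

```text
[0.43560617 0.22601121 0.0929226 ] [-1.20582257  1.20848072 -1.21044769] ((0.4318099060058594, 0.22715643310546876), (45.298614501953125, 45.65082931518555), array([244, 178,  70,  67, 323], dtype=int32))
tool-frame [-0.00104208  0.08691301 -0.00403786]
```

```bash
python3 -m handwheel '[[-0.001,0.045,-0.0035,0,0,0,0.8],[0,0.035,0,0,0,0,0.8],[0,0.007,0,0,0,0,0.8],[0,0,0,0,0,0,0.8]]' 40
python3 - <<'E'
from h import *
for i in range(4):
    c=cap("wrist","w3.png" if i==0 else None);s=pose()[1];print(s["tool_pos"],s["wrist_force"],s["q"])
E
```

```text
time: 2.22
tool_pos: [0.4312, 0.2271, 0.0051]
tcp_rot: [-1.208, 1.209, -1.21]
wrist_force: [0.5, -0.1, -0.1]
width: 0.801
[0.43185189 0.22746036 0.00571028] [ 0.41944883  0.3638541  -0.21160713] [4.33744759e-01 1.73915466e-01 2.18557269e+00 8.18925898e-06
 7.79773498e-01 4.34046680e-01]
[0.4321892  0.22767948 0.0060617 ] [-0.10601524 -0.03230819  0.02807048] [ 4.33869354e-01  1.73448640e-01  2.18526302e+00 -6.99816020e-06
  7.79617743e-01  4.34031678e-01]
[0.43222454 0.22771246 0.00612881] [-0.00699802 -0.75621619 -0.01267191] [ 4.33897448e-01  1.73272932e-01  2.18530992e+00 -1.43191063e-06
  7.79506612e-01  4.34016720e-01]
[0.43210861 0.22769071 0.00601972] [-0.06652984  0.09233958 -0.01353395] [4.33939701e-01 1.73315017e-01 2.18553212e+00 3.28871268e-05
 7.79323344e-01 4.34062298e-01]
```

View pics/w3.png

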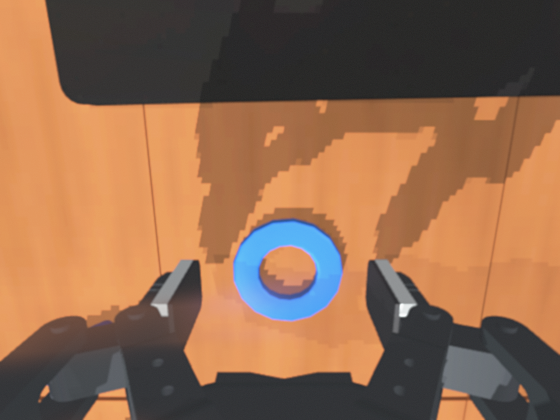

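The washer at (288,270) is centred between the pads, so I'll go down and close.

```bash
python3 -m handwheel '[[0,0.008,0,0,0,0,0.75],[0,0,0,0,0,0,0.5],[0,0,0,0,0,0,0.4],[0,0,0,0,0,0,0.4],[0,0,0,0,0,0,0.4]]' 25
```

```text
time: 3.05
tool_pos: [0.4314, 0.2275, -0.0023]
tcp_rot: [-1.208, 1.209, -1.209]
wrist_force: [-1.6, 0.1, 10.0]
width: 0.549
```

```bash
python3 -m handwheel '[[0,-0.04,0,0,0,0,0.4],[0,-0.05,0,0,0,0,0.4],[0,-0.05,0,0,0,0,0.4],[0.038,-0.005,0.04,0,0,0,0.4],[0.04,-0.005,0.04,0,0,0,0.4],[0.04,0,0.04,0,0,0,0.4],[0.02,0,0.03,0,0,0,0.4],[0,0,0,0,0,0,0.4]]' 25
python3 - <<'E'
from h import *
c=cap("wrist","w4.png");c=cap("wrist");P=cloud(c);T,s=pose();np.savez("pics/w4.npz",P=P,im=c["image"],W=c["W"],mtx=c["mtx"],dist=c["dist"]);print(s["tool_pos"],s["wrist_force"],s["width"])
E
```

```text
time: 4.05
tool_pos: [0.5822, 0.0873, 0.146]
tcp_rot: [-1.208, 1.211, -1.212]
wrist_force: [-0.6, 0.1, -0.7]
width: 0.54
[0.57975748 0.08888995 0.14553782] [ 0.24288628 -0.45055904 -1.02000143] 0.5403263634880761
```

View pics/w4.png

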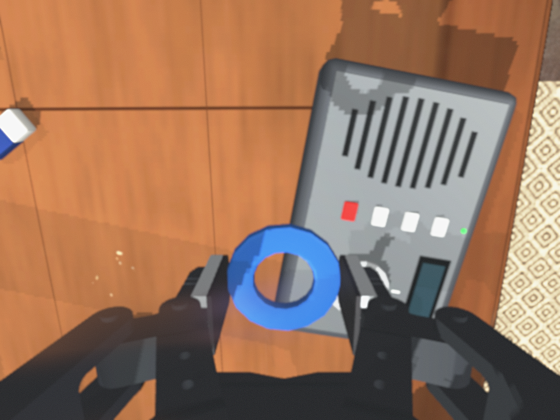

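The washer is held centred at (284,277). I'll hover in front of the dial to measure it.

```bash
python3 -m handwheel '[[0.04,0,0.02,0,0,0,0.4],[0.04,0,0.02,0,0,0,0.4],[0.04,0,0.015,0,0,0,0.4],[0,0,0,0,0,0,0.4],[0,0,0,0,0,0,0.4]]' 25
python3 - <<'E'
from h import *
c=cap("wrist","w5.png");P=cloud(c);T,s=pose();print(s["tool_pos"],s["width"])
h=cv2.cvtColor(c["image"],cv2.COLOR_RGB2HSV);ok=(P[...,2]>.05)&(P[...,2]<.062)&(h[...,1]<60)&(h[...,2]>150)&(np.hypot(P[...,0]-.635,P[...,1]-.03)<.03)
q=circ(c,ok,.056);print(q)
t=(P[...,2]>.087)&(P[...,2]<.1)&(np.hypot(P[...,0]-.635,P[...,1]-.03)<.02);print(t.sum(),P[t].mean(0),P[t][:,:2].min(0),P[t][:,:2].max(0))
v,u=np.nonzero(ok);
a=c["image"][...,::-1];v0,v1,u0,u1=v.min()-20,v.max()+40,u.min()-20,u.max()+20;print(v0,v1,u0,u1);x=a[v0:v1,u0:u1];cv2.imwrite("pics/z5.png",cv2.resize(x,None,fx=5,fy=5,interpolation=cv2.INTER_CUBIC)[:600,:800])
np.savez("pics/w5.npz",P=P,im=c["image"],W=c["W"],mtx=c["mtx"],dist=c["dist"])
E
```

```text
time: 4.78
tool_pos: [0.6344, -0.0298, 0.1459]
tcp_rot: [-1.21, 1.21, -1.208]
wrist_force: [-0.4, 0.7, -0.3]
width: 0.54
[ 0.63439604 -0.02944883  0.14594832] 0.5445445113383541
((0.6341162719726563, 0.028890480041503908), (53.88292694091797, 56.80384826660156), array([ 240,   72,   93,   96, 4885], dtype=int32))
265 [0.63425745 0.03061664 0.09006946] [0.62997059 0.02459392] [0.64019285 0.03514558]
52 207 220 352
```

View pics/w5.png

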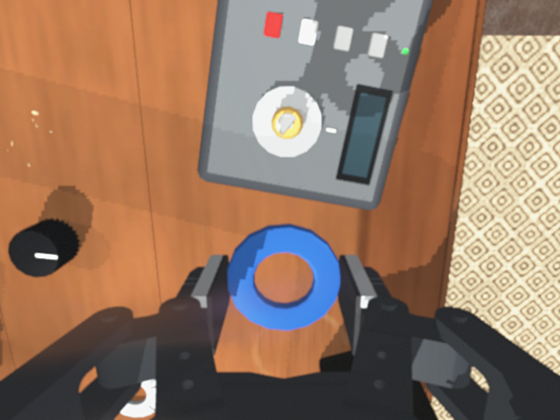

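View pics/z5.png

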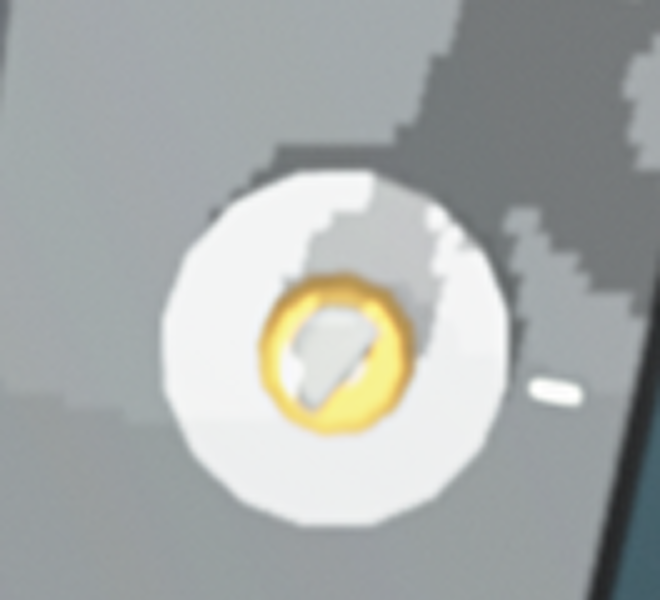

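```bash
cat >> h.py <<'E'
def ld(f):
    d=np.load("pics/"+f);return {k:d[k] for k in d.files}
E
python3 - <<'E'
from h import *
c=ld("w5.npz");z=lambda pts:[(220+x/5,52+y/5) for x,y in pts]
print("seat",ray(c,z([(334,348.5)]),.056),"L/R",ray(c,z([(160,348),(508,348),(334,170),(334,527)]),.056).round(4))
print("bush",ray(c,z([(337,356)]),.0635))
e=ray(c,z([(375,325),(312,410)]),.09);print("edge",e);d=e[0]-e[1];print(np.degrees(np.arctan2(-d[0],d[1])),e.mean(0))
# washer circle in hand
h=cv2.cvtColor(c["im"],cv2.COLOR_RGB2HSV);m=(h[...,0]>100)&(h[...,0]<130)&(h[...,1]>120)
T=np.array([.6344,-.0296]);q=c["P"][m&(c["P"][...,2]>.1)];print("washer top",np.percentile(q,[2,50,98],axis=0))
m[:220]=0
zt=np.median(q[:,2]);cs=circ(c,m,zt);print(cs)
m2=(~m).astype(np.uint8);k,l,st,ce=cv2.connectedComponentsWithStats(m2);i=l[280,284];print(st[i],ce[i],ray(c,[ce[i]],zt))
# knob line
print("line",ray(c,[(36,255),(57,257)],.032),"knobtop dark")
E
```

```text
seat [[0.63550275 0.0297793 ]] L/R [[0.6136 0.0299]
 [0.6574 0.0298]
 [0.6355 0.0511]
 [0.6355 0.0073]]
bush [[0.63581924 0.02919009]]
edge [[0.63965547 0.033596  ]
 [0.63290202 0.02465287]]
-37.058471576652245 [0.63627875 0.02912444]
washer top [[ 0.61219195 -0.05058312  0.15255033]
 [ 0.6338179  -0.02776891  0.15435075]
 [ 0.6551379  -0.0074073   0.15567378]]
((0.6336395874023437, -0.02927446174621582), (46.3257942199707, 46.559017181396484), array([ 227,  225,  114,  105, 6790], dtype=int32))
[ 254  252   60   52 2496] [283.32532051 277.65304487] [[ 0.63354052 -0.02851325]]
line [[ 0.44164985 -0.07123372]
 [ 0.45782709 -0.07285976]] knobtop dark
```

The seat centre is (0.6356, 0.0296), the shaft flat faces about −37°, and the held washer centre is (0.6336, −0.0289). I'll move over the shaft and go part-way down.

```bash
python3 -m handwheel '[[-0.03,0,0.001,0,0,0,0.4],[-0.0285,0,0.001,0,0,0,0.4],[0,0.03,0,0,0,0,0.4],[0,0.03,0,0,0,0,0.4],[0,0.016,0,0,0,0,0.4],[0,0,0,0,0,0,0.4],[0,0,0,0,0,0,0.4]]' 25
python3 - <<'E'
from h import *
c=cap("wrist","w6.png");T,s=pose();print(s["tool_pos"],s["wrist_force"])
E
```

```text
time: 5.7
tool_pos: [0.6383, 0.0278, 0.0715]
tcp_rot: [-1.208, 1.208, -1.21]
wrist_force: [0.5, -0.2, 0.2]
width: 0.543
[0.63867435 0.02763759 0.07187875] [ 0.02250352 -0.52393621 -1.23013313]
```

View pics/w6.png

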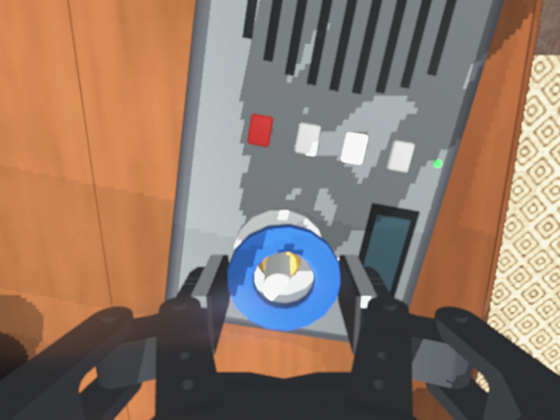

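```bash
python3 -m handwheel '[[-0.0012,0,-0.002,0,0,0,0.4],[0,0,0,0,0,0,0.4]]' 25;  python3 -m handwheel '[[0,0.004,0,0,0,0,0.4],[0,0.004,0,0,0,0,0.4],[0,0.004,0,0,0,0,0.4],[0,0.002,0,0,0,0,0.4],[0,0,0,0,0,0,0.4]]' 25
python3 - <<'E'
from h import *
c=cap("wrist","w7.png");T,s=pose();print(s["tool_pos"],s["wrist_force"])
E
```

```text
time: 6.0
tool_pos: [0.6358, 0.0287, 0.0711]
tcp_rot: [-1.208, 1.208, -1.21]
wrist_force: [0.6, -0.5, 0.1]
width: 0.539
time: 6.62
tool_pos: [0.6352, 0.0287, 0.0558]
tcp_rot: [-1.21, 1.21, -1.209]
wrist_force: [0.6, 0.1, -0.8]
width: 0.541
[0.63544165 0.02870614 0.05609952] [-0.31945758 -0.12229162  0.46159588]
```

View pics/w7.png

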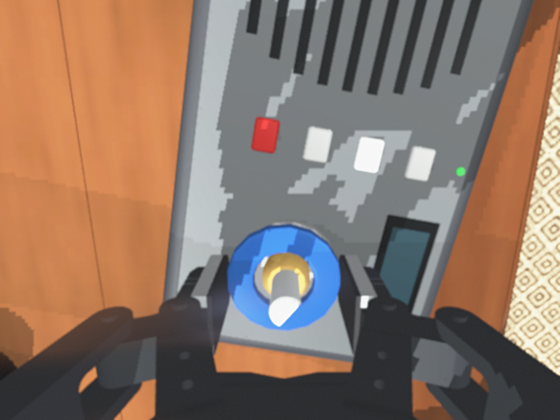

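The washer is around the bush. I'll nudge, lower and release.

```bash
python3 -m handwheel '[[-0.0005,0.001,0.001,0,0,0,0.4],[0,0.0015,0,0,0,0,0.4],[0,0.0005,0,0,0,0,0.4],[0,0,0,0,0,0,0.4]]' 25; python3 -m handwheel '[[0,0,0,0,0,0,0.75],[0,0,0,0,0,0,0.9],[0,0,0,0,0,0,0.9]]' 25
python3 - <<'E'
from h import *
c=cap("wrist","w8.png");T,s=pose();print(s["tool_pos"],s["wrist_force"],s["width"])
h=cv2.cvtColor(c["image"],cv2.COLOR_RGB2HSV);m=(h[...,0]>100)&(h[...,0]<130)&(h[...,1]>120);m[:200]=0
P=cloud(c);q=P[m&(P[...,2]>.05)&(P[...,2]<.08)];print(np.percentile(q,[2,50,98],axis=0));print(circ(c,m,.062))
E
```

```text
time: 7.18
tool_pos: [0.6367, 0.0293, 0.0537]
tcp_rot: [-1.209, 1.209, -1.209]
wrist_force: [-0.1, -0.2, 2.3]
width: 0.545
time: 7.55
tool_pos: [0.6363, 0.0292, 0.0531]
tcp_rot: [-1.209, 1.209, -1.209]
wrist_force: [0.4, 0.2, -0.3]
width: 0.901
[0.63636512 0.02918599 0.05311044] [-0.11816235  0.05533665 -0.33987331] 0.9000898398061915
[[0.61456078 0.00874346 0.06020238]
 [0.63777607 0.03420644 0.06219795]
 [0.65729202 0.05148698 0.06340713]]
((0.6359757690429687, 0.02974941062927246), (43.819114685058594, 44.66997146606445), array([ 228,  225,  114,  106, 6253], dtype=int32))
```

View pics/w8.png

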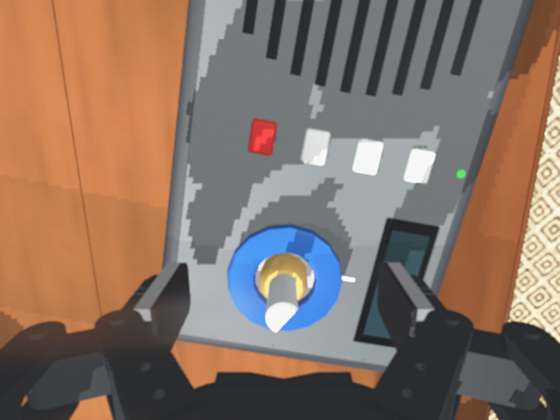

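The washer is flat (top 0.062 m) and centred at (0.636, 0.0297). Next is the ring.

```bash
python3 -m handwheel '[[0,-0.06,0,0,0,0,1],[0,-0.055,0,0,0,0,1],[0.049,0,-0.0245,0,0,0,1],[0.049,0,-0.0245,0,0,0,1],[0.049,0,-0.0245,0,0,0,1],[0.049,0,-0.0245,0,0,0,1],[0.049,0,-0.0245,0,0,0,1],[0.049,0.01,-0.0245,0,0,0,1]]' 25; python3 -m handwheel '[[0,0.01,0,0,0,0,1],[0,0,0,0,0,0,1]]'
python3 - <<'E'
from h import *
c=cap("wrist","w9.png");T,s=pose();P=cloud(c);print(s["tool_pos"],s["width"])
np.savez("pics/w9.npz",P=P,im=c["image"],W=c["W"],mtx=c["mtx"],dist=c["dist"])
h=cv2.cvtColor(c["image"],cv2.COLOR_RGB2HSV);m=(h[...,1]<70)&(h[...,2]>140)&(np.hypot(P[...,0]-.49,P[...,1]+.225)<.045);print(circ(c,m,.006))
E
```

```text
time: 8.6
tool_pos: [0.4893, -0.2667, 0.1594]
tcp_rot: [-1.209, 1.207, -1.211]
wrist_force: [0.3, -0.1, -0.1]
width: 0.998
time: 8.85
tool_pos: [0.4887, -0.2643, 0.1472]
tcp_rot: [-1.209, 1.212, -1.208]
wrist_force: [0.5, -0.3, -0.3]
width: 0.999
[ 0.4894036  -0.26395858  0.14775221] 1.0002998242836239
((0.48904736328125, -0.22645948791503906), (55.279170989990234, 55.4544792175293), array([ 250,  111,   72,   72, 3335], dtype=int32))
```

View pics/w9.png

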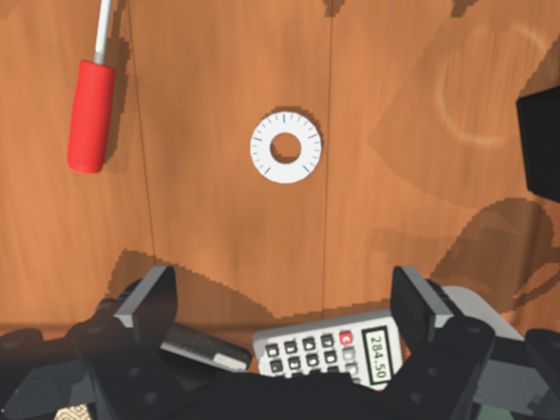

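The ring at (285,147) is at (0.489, −0.2265). I'll descend over it and grip.

```bash
python3 -m handwheel '[[-0.0378,0.02,0,0,0,0,1],[0,0.05,0,0,0,0,1],[0,0.05,0,0,0,0,0.9],[0,0.02,0,0,0,0,0.85],[0,0.009,0,0,0,0,0.8],[0,0,0,0,0,0,0.8]]' 25
python3 - <<'E'
from h import *
c=cap("wrist","w10.png");T,s=pose();print(s["tool_pos"],s["width"],s["wrist_force"])
E
```

```text
time: 9.65
tool_pos: [0.4902, -0.2263, -0.0005]
tcp_rot: [-1.21, 1.208, -1.208]
wrist_force: [-0.4, -0.5, 0.2]
width: 0.803
[ 4.90685502e-01 -2.26814494e-01  1.90856882e-04] 0.8006070474982855 [0.52050808 0.51668467 0.00445135]
```

View pics/w10.png

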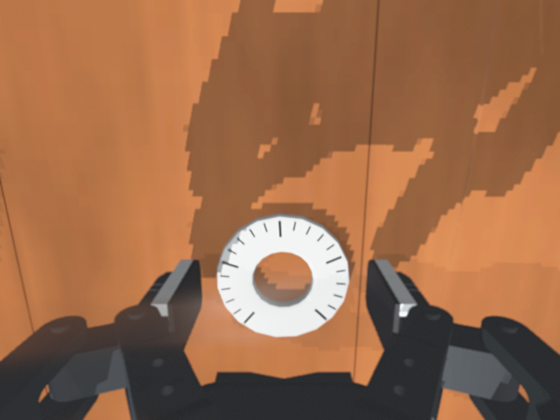

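```bash
python3 -m handwheel '[[0,0.0025,-0.001,0,0,0,0.75],[0,0,0,0,0,0,0.6],[0,0,0,0,0,0,0.5],[0,0,0,0,0,0,0.5],[0,0,0,0,0,0,0.5]]' 30
python3 -m handwheel '[[0,-0.04,0,0,0,0,0.5],[0,-0.055,0,0,0,0,0.5],[0,-0.055,0,0,0,0,0.5],[-0.04,0,0.03,0,0,0,0.5],[-0.04,0,0.03,0,0,0,0.5],[-0.04,0,0.03,0,0,0,0.5],[-0.04,0,0.03,0,0,0,0.5],[-0.03,0,0.025,0,0,0,0.5]]' 30
python3 -m handwheel '[[0,0,0,0,0,0,0.5],[0,0,0,0,0,0,0.5]]' 30
python3 - <<'E'
from h import *
c=cap("wrist","w11.png");T,s=pose();P=cloud(c);print(s["tool_pos"],s["width"],s["wrist_force"])
np.savez("pics/w11.npz",P=P,im=c["image"],W=c["W"],mtx=c["mtx"],dist=c["dist"],T=T)
E
```

```text
time: 10.32
tool_pos: [0.4894, -0.2274, -0.0015]
tcp_rot: [-1.208, 1.208, -1.211]
wrist_force: [-1.4, 1.6, 6.4]
width: 0.633
time: 11.32
tool_pos: [0.6346, -0.0354, 0.1475]
tcp_rot: [-1.209, 1.208, -1.209]
wrist_force: [-0.7, -0.2, -0.5]
width: 0.627
time: 11.58
tool_pos: [0.633, -0.0374, 0.1469]
tcp_rot: [-1.21, 1.209, -1.209]
wrist_force: [0.8, -0.2, -0.7]
width: 0.628
[ 0.6327476  -0.03778926  0.14681613] 0.6312592055519526 [ 0.12765405 -0.32445878 -0.51483599]
```

View pics/w11.png

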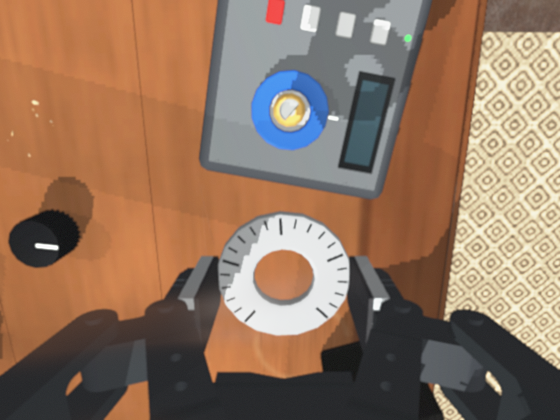

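```bash
python3 - <<'E'
from h import *
c=ld("w11.npz");P=c["P"];h=cv2.cvtColor(c["im"],cv2.COLOR_RGB2HSV);T=c["T"]
m=(h[...,1]<70)&(h[...,2]>120);m[:200]=0;m[:,:217]=0;m[:,351:]=0
q=P[m&(P[...,2]>.12)];zt=np.median(q[:,2]);print("ring top",zt,circ(c,m&(P[...,2]>.12),zt))
ang=[];print(np.percentile(q[:,2],[5,95]))
mm=~(m&(P[...,2]>.1));k,l,st,ce=cv2.connectedComponentsWithStats(mm.astype(np.uint8));i=l[275,284];print("hole",st[i],ray(c,[ce[i]],zt))
b=(h[...,0]>100)&(h[...,0]<130)&(h[...,1]>120);b[:60]=0;b[170:]=0;b[:,:240]=0;b[:,340:]=0
print("washer",circ(c,b,.062))
E
```

```text
ring top 0.1544796442983892 ((0.6323504028320313, -0.035963855743408206), (54.020503997802734, 54.7862434387207), array([  219,   212,   131,   123, 10009], dtype=int32))
[0.15321518 0.15549428]
hole [ 254  250   60   54 2389] [[ 0.63235885 -0.03539207]]
washer ((0.6357694702148438, 0.02888776397705078), (46.120975494384766, 46.474143981933594), array([ 252,   70,   77,   80, 3391], dtype=int32))
```

```bash
python3 -m handwheel '[[-0.035,0,0.0015,0,0,0,0.5],[-0.0302,0,0.0018,0,0,0,0.5],[0,0.03,0,0,0,0,0.5],[0,0.03,0,0,0,0,0.5],[0,0.0165,0,0,0,0,0.5],[0,0,0,0,0,0,0.5],[0,0,0,0,0,0,0.5]]' 30
python3 - <<'E'
from h import *
c=cap("wrist","w12.png");T,s=pose();print(s["tool_pos"],s["wrist_force"])
E
```

```text
time: 12.5
tool_pos: [0.6377, 0.0276, 0.0715]
tcp_rot: [-1.208, 1.208, -1.211]
wrist_force: [-0.4, -0.7, -0.7]
width: 0.632
[0.63801215 0.02781114 0.07192335] [-0.10949611  0.20851153 -0.02471376]
```

View pics/w12.png

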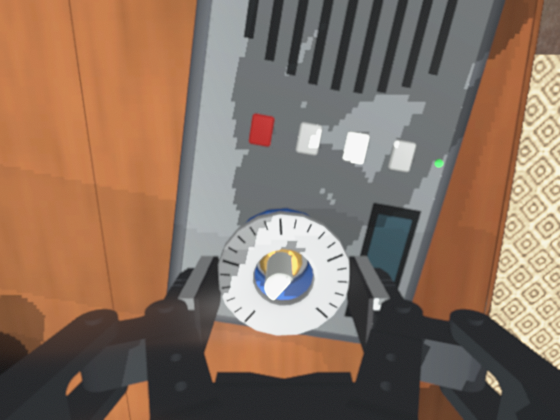

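```bash
python3 -m handwheel '[[-0.0005,0,-0.002,0,0,0,0.5],[0,0.003,0,0,0,0,0.5],[0,0.003,0,0,0,0,0.5],[0,0.002,0,0,0,0,0.5],[0,0,0,0,0,0,0.5]]' 30
python3 - <<'E'
from h import *
c=cap("wrist","w13.png");T,s=pose();print(s["tool_pos"],s["wrist_force"])
a=c["image"][180:360,180:390,::-1];cv2.imwrite("pics/z13.png",cv2.resize(a,None,fx=3,fy=3,interpolation=cv2.INTER_CUBIC))
E
```

```text
time: 13.18
tool_pos: [0.6345, 0.0287, 0.0618]
tcp_rot: [-1.21, 1.21, -1.209]
wrist_force: [-0.3, 0.1, -1.4]
width: 0.626
[0.63460508 0.0287337  0.06198892] [0.19796    1.02602842 0.70183784]
```

View pics/z13.png

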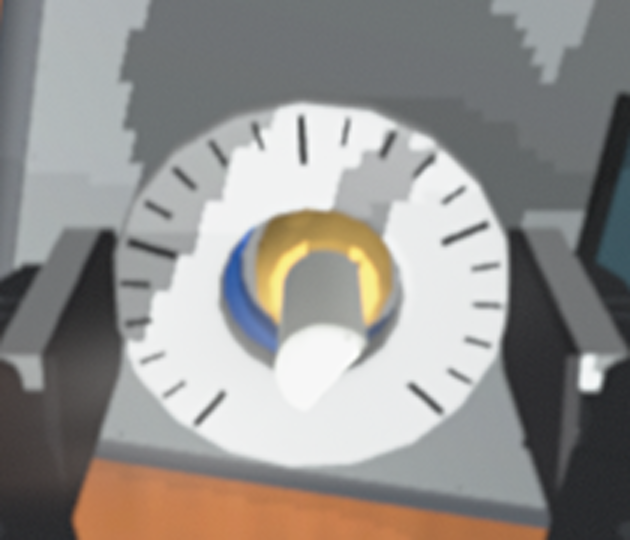

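The bush sits up-right of the hole centre by about 1.5 mm in x and 1.2 mm in y, so I'll correct, lower and release.

```bash
python3 -m handwheel '[[-0.0012,0,0.0016,0,0,0,0.5],[0,0.001,0,0,0,0,0.5],[0,0.001,0,0,0,0,0.5],[0,0,0,0,0,0,0.5]]' 30; python3 -m handwheel '[[0,0,0,0,0,0,0.75],[0,0,0,0,0,0,0.95],[0,0,0,0,0,0,0.95]]' 25
python3 - <<'E'
from h import *
c=cap("wrist","w14.png");T,s=pose();print(s["tool_pos"],s["wrist_force"],s["width"]);P=cloud(c)
h=cv2.cvtColor(c["image"],cv2.COLOR_RGB2HSV)
m=(h[...,1]<70)&(h[...,2]>120)&(P[...,2]>.065)&(P[...,2]<.0725);m[:200]=0;print(circ(c,m,.068))
for n,k in(("left",m&(P[...,0]<.622)),("right",m&(P[...,0]>.65)),("near",m&(P[...,1]<.013)),("far",m&(P[...,1]>.045))):print(n,np.median(P[k][:,2]))
a=c["image"][180:360,180:390,::-1];cv2.imwrite("pics/z14.png",cv2.resize(a,None,fx=3,fy=3,interpolation=cv2.INTER_CUBIC))
E
```

```text
time: 13.72
tool_pos: [0.6366, 0.03, 0.0606]
tcp_rot: [-1.209, 1.209, -1.209]
wrist_force: [-0.1, -0.1, 1.9]
width: 0.629
time: 14.1
tool_pos: [0.6363, 0.0299, 0.0601]
tcp_rot: [-1.209, 1.209, -1.209]
wrist_force: [-0.4, 0.5, -0.3]
width: 0.95
[0.63631491 0.02986551 0.06016649] [-0.44575724  0.57963988  1.03760468] 0.9539462108518794
((0.6357705688476563, 0.031204948425292967), (54.389163970947266, 54.66804122924805), array([ 218,  213,  134,  122, 9820], dtype=int32))
left 0.06822914961163756
right 0.06817668480861416
near 0.06814345744383729
far 0.0682363268412543
```

View pics/z14.png

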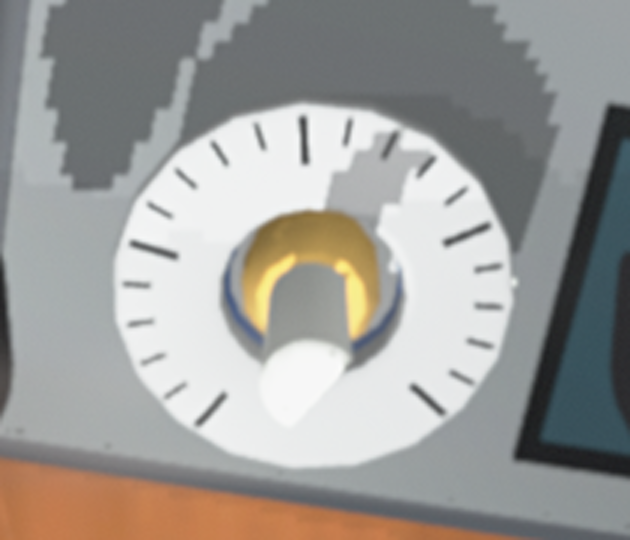

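The ring lies flat (top 0.0682 m all round), centred within about 1.5 mm. Now the knob.

```bash
python3 -m handwheel '[[0,-0.055,0,0,0,0,1],[0,-0.05,0,0,0,0,1],[0.0325,0,-0.048,0,0,0,0.8],[0.0325,0,-0.048,0,0,0,0.8],[0.0325,0,-0.048,0,0,0,0.8],[0.0325,0.015,-0.048,0,0,0,0.8],[0,0,0,0,0,0,0.8],[0,0,0,0,0,0,0.8]]' 40
python3 - <<'E'
from h import *
c=cap("wrist","w15.png");T,s=pose();print(s["tool_pos"],s["wrist_force"],s["width"],s["q"]);P=cloud(c)
h=cv2.cvtColor(c["image"],cv2.COLOR_RGB2HSV)
near=(np.hypot(P[...,0]-.443,P[...,1]+.067)<.035)&(P[...,2]<.05);top=near&(P[...,2]>.029)
print(circ(c,top,.032));w=near&(h[...,2]>180)&(h[...,1]<60)&(P[...,2]>.025);q=ray(c,np.argwhere(w)[:,::-1],.032)
u,S,V=np.linalg.svd(q-q.mean(0));print(q.mean(0),len(q),np.degrees(np.arctan2(V[0,1],V[0,0])))
v,u=np.nonzero(near);x=c["image"][v.min():v.max(),u.min():u.max(),::-1];cv2.imwrite("pics/z15.png",cv2.resize(x,None,fx=5,fy=5,interpolation=cv2.INTER_CUBIC)[:600,:800]);print(v.min(),u.min())
np.savez("pics/w15.npz",P=P,im=c["image"],W=c["W"],mtx=c["mtx"],dist=c["dist"],T=T)
E
```

```text
time: 15.15
tool_pos: [0.4451, -0.1003, 0.1509]
tcp_rot: [-1.207, 1.209, -1.211]
wrist_force: [0.0, 0.1, -0.2]
width: 0.801
[ 0.44587439 -0.10008083  0.15119902] [ 0.16017109 -0.23682366 -0.02628031] 0.7995612982409315 [-2.75599190e-01 -9.00235348e-02  2.14107409e+00  4.18570320e-04
  1.08821524e+00 -2.75788973e-01]
((0.4395412902832031, -0.07072579193115235), (38.92302703857422, 39.11333465576172), array([ 249,  134,   56,   56, 2316], dtype=int32))
[ 0.45026388 -0.0719441 ] 127 -6.376037505335464
107 239
```

View pics/w15.png

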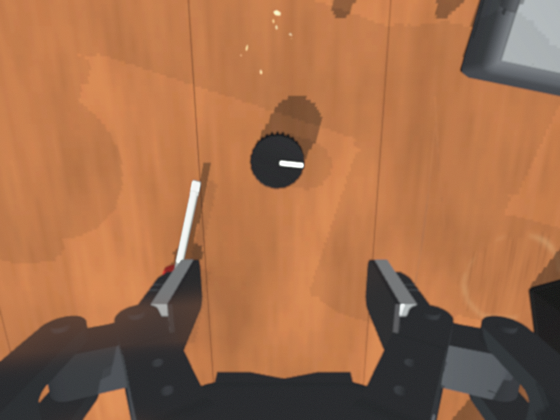

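View pics/z15.png

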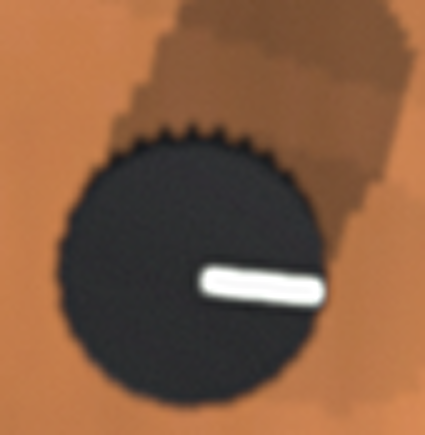

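The knob is at (0.4395, −0.0707) with its line at −6.4°, so it needs about −30.5° (tool y +0.532 rad). I'll approach with a narrower opening to clear the screwdriver tip at (195,183).

```bash
python3 -m handwheel '[[-0.0295,0.02,-0.0055,0,0,0,0.68],[0,0.04,0,0,0,0,0.68],[0,0.035,0,0,0,0,0.68],[0,0.015,0,0,0,0,0.68],[0,0,0,0,0,0,0.68],[0,0,0,0,0,0,0.68]]' 40
python3 - <<'E'
from h import *
c=cap("wrist","w16.png");T,s=pose();print(s["tool_pos"],s["wrist_force"],s["width"],s["q"])
E
```

```text
time: 15.95
tool_pos: [0.4406, -0.0708, 0.0416]
tcp_rot: [-1.208, 1.207, -1.21]
wrist_force: [0.2, 0.0, 0.3]
width: 0.683
[ 0.44068737 -0.07088806  0.041805  ] [ 0.30393214 -0.53256699  0.26217259] 0.6794996377469402 [-2.15308071e-01  3.79911340e-02  2.25170157e+00  3.24589267e-06
  8.48884954e-01 -2.15484946e-01]
```

View pics/w16.png

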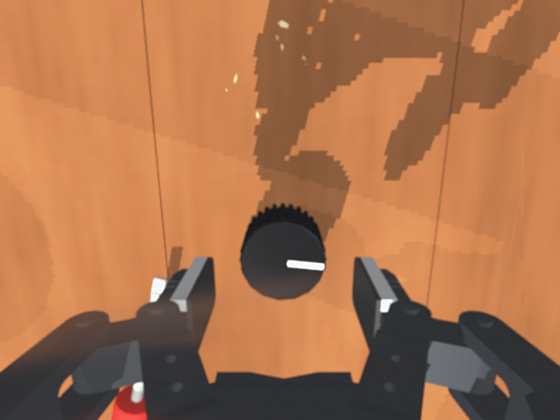

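```bash
python3 -m handwheel '[[0,0.018,0,0,0,0,0.66],[0,0.01,0,0,0,0,0.6],[0,0,0,0,0,0,0.4],[0,0,0,0,0,0,0.3],[0,0,0,0,0,0,0.3],[0,0,0,0,0,0,0.3]]' 60
python3 -m handwheel '[[0,-0.03,0,0,0,0,0.3],[0,-0.05,0,0,0,0,0.3],[0,-0.06,0,0,0,0,0.3],[-0.01,-0.01,0.05,0,0.11,0,0.3],[-0.01,0,0.05,0,0.11,0,0.3]]' 60
python3 - <<'E'
from h import *
c=cap("wrist","w17.png");T,s=pose();print(s["tool_pos"],s["wrist_force"],s["width"],s["q"]);print(T.round(3))
E
```

```text
time: 16.75
tool_pos: [0.439, -0.0706, 0.0125]
tcp_rot: [-1.209, 1.209, -1.209]
wrist_force: [0.6, -0.4, -2.0]
width: 0.442
time: 17.38
tool_pos: [0.5423, -0.0561, 0.1657]
tcp_rot: [-1.09, 1.367, -1.375]
wrist_force: [0.6, 0.1, -2.2]
width: 0.442
[ 0.54843278 -0.05575189  0.16433494] [ 7.92901328 -0.16217815 -0.21630254] 0.44375757961606177 [-1.47295393e-01  7.65274096e-02  1.94967231e+00  1.42172268e-03
  1.10488565e+00  7.90655922e-02]
[[-0.225  0.011  0.974  0.548]
 [-0.974 -0.    -0.225 -0.056]
 [-0.002 -1.     0.01   0.164]
 [ 0.     0.     0.     1.   ]]
```

View pics/w17.png

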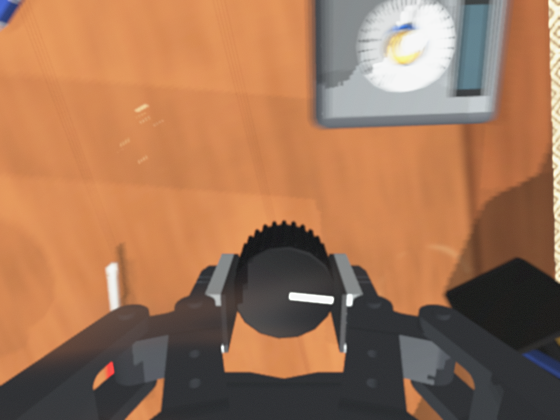

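The knob is held and its line is still along the jaw direction. I'll finish the turn and measure.

```bash
python3 -m handwheel '[[0,0.005,0.02,0,0.104,0,0.3],[0,0,0.02,0,0.104,0,0.3],[0,0,0,0,0.104,0,0.3],[0,0,0,0,0,0,0.3],[0,0,0,0,0,0,0.3]]' 60
python3 - <<'E'
from h import *
c=cap("wrist","w18.png");T,s=pose();P=cloud(c);print(s["tool_pos"],s["wrist_force"],s["width"],s["q"]);print(T.round(4), "yaw",np.degrees(np.arctan2(T[1,2],T[0,2])))
np.savez("pics/w18.npz",P=P,im=c["image"],W=c["W"],mtx=c["mtx"],dist=c["dist"],T=T)
print((np.array([.6356,.0297,.1])-T[:3,3])@T[:3,:3])
E
```

```text
time: 18.05
tool_pos: [0.5777, -0.0668, 0.157]
tcp_rot: [-0.911, 1.589, -1.588]
wrist_force: [0.2, -0.4, -1.3]
width: 0.442
[ 0.57773894 -0.06681993  0.15714378] [ 0.25652009  0.25515805 -0.96023762] 0.4418991183743153 [-1.57958675e-01  1.46795185e-01  1.88564326e+00 -2.63319548e-05
  1.10955709e+00  3.72548573e-01]
[[-5.060e-01 -4.000e-04  8.626e-01  5.777e-01]
 [-8.626e-01  0.000e+00 -5.060e-01 -6.680e-02]
 [ 2.000e-04 -1.000e+00 -4.000e-04  1.571e-01]
 [ 0.000e+00  0.000e+00  0.000e+00  1.000e+00]] yaw -30.395156350446573
[-0.11253895  0.05712441  0.00109408]
```

View pics/w18.png

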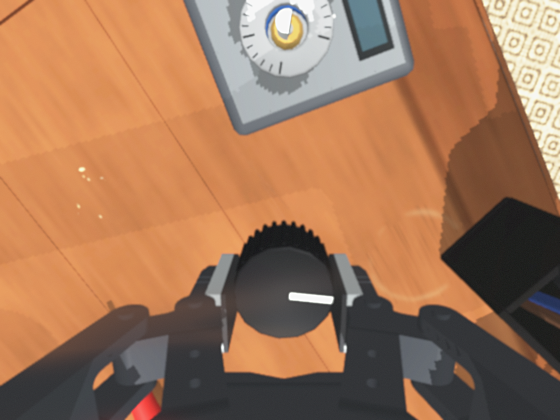

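Nearly lined up. I'll go 50 mm closer and measure the shaft and knob together.

```bash
python3 -m handwheel '[[-0.025,0,0.001,0,0,0,0.3],[-0.025,0,0,0,0,0,0.3],[0,0,0,0,0,0,0.3],[0,0,0,0,0,0,0.3]]' 60
python3 - <<'E'
from h import *
c=cap("wrist","w19.png");T,s=pose();P=cloud(c);print(s["tool_pos"],"yaw",np.degrees(np.arctan2(T[1,2],T[0,2])))
np.savez("pics/w19.npz",P=P,im=c["image"],W=c["W"],mtx=c["mtx"],dist=c["dist"],T=T)
h=cv2.cvtColor(c["image"],cv2.COLOR_RGB2HSV)
# knob line + top in hand
k=(P[...,2]>.13);w=k&(h[...,2]>170)&(h[...,1]<60);w[:270]=0;w[:,:283]=0;w[:,336:]=0
q=P[k&(h[...,2]<70)&(np.hypot(P[...,0]-T[0,3],P[...,1]-T[1,3])<.014)];zt=np.median(q[:,2]);print("knob top z",zt)
r=ray(c,np.argwhere(w)[:,::-1],zt);V=np.linalg.svd(r-r.mean(0))[2];print("line",len(r),r.mean(0),np.degrees(np.arctan2(V[0,1],V[0,0])))
tip=np.hypot(P[...,0]-.6356,P[...,1]-.03)<.012
tip&=(P[...,2]>.08)&(P[...,2]<.1);v,u=np.nonzero(tip);print(v.min(),v.max(),u.min(),u.max(),P[tip].mean(0))
v0,u0=v.min()-15,u.min()-20;print("crop",v0,u0);x=c["image"][v0:v0+60,u0:u0+70,::-1];cv2.imwrite("pics/z19.png",cv2.resize(x,None,fx=10,fy=10,interpolation=cv2.INTER_CUBIC))
E
```

```text
time: 18.6
tool_pos: [0.6039, -0.0245, 0.1572]
tcp_rot: [-0.91, 1.589, -1.589]
wrist_force: [-0.1, -0.7, -0.8]
width: 0.439
[ 0.60381576 -0.02475266  0.15717075] yaw -30.462361632777263
knob top z 0.23596963020506315
line 353 [6.24394401e-01 5.73647333e-04] -37.188179203543314
107 127 274 288 [0.63417485 0.03056447 0.09015954]
crop 92 254
```

View pics/w19.png

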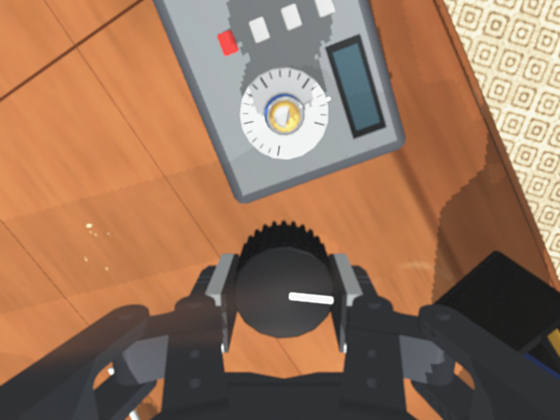

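View pics/z19.png

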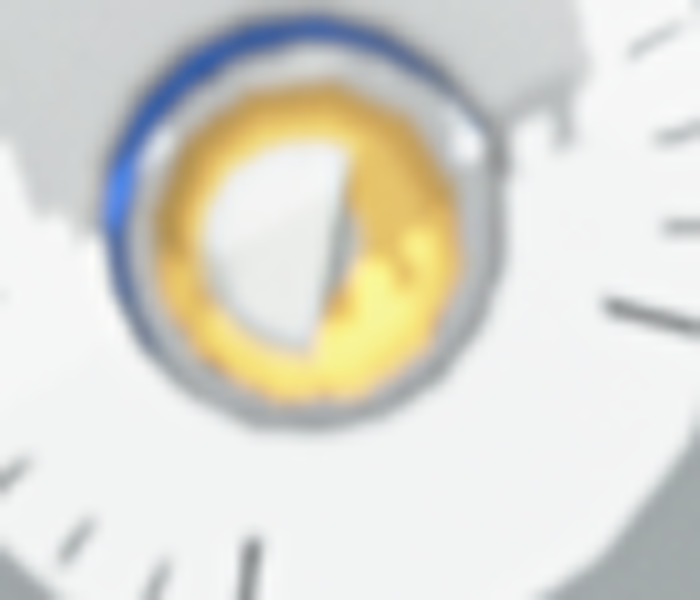

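```bash
python3 - <<'E'
from h import *
c=ld("w19.npz");P=c["P"];T=c["T"];h=cv2.cvtColor(c["im"],cv2.COLOR_RGB2HSV)
zt=T[2,3]+.0195
for v,u in((300,270),(320,290),(290,265)):print(P[v,u])
e=ray(c,[(254+(x-5)/10,92+(y-5)/10) for x,y in((352,150),(312,352),(205,240))],.09);d=e[0]-e[1];print("flat",np.degrees(np.arctan2(-d[0],d[1])),e)
a=np.radians(-38);n=np.array([np.cos(a),np.sin(a)]);print("axis est: flat mid - 1.5..2 along n",e[:2].mean(0)-.0015*n, "flat pos rel",(e[:2].mean(0)-[.6356,.0297])@n, "back",(e[2]-[.6356,.0297])@n)
w=(h[...,2]>170)&(h[...,1]<60);w[:285]=0;w[310:]=0;w[:,:285]=0;w[:,336:]=0
k,l,st,ce=cv2.connectedComponentsWithStats(w.astype(np.uint8));print(st)
r=ray(c,np.argwhere(l==1+np.argmax(st[1:,4]))[:,::-1],zt);V=np.linalg.svd(r-r.mean(0))[2];print("line",len(r),np.degrees(np.arctan2(V[0,1],V[0,0])),r.mean(0))
# knob top circle: right/left/bottom edge pixels
ed=ray(c,[(234,288),(336,288),(285,338)],zt);print(ed,(ed[0]+ed[1])/2,np.linalg.norm(ed[0]-ed[1]))
E
python3 - <<'E'
import cv2
a=cv2.imread("pics/w19.png")[205:355,195:375];cv2.imwrite("pics/z19b.png",cv2.resize(a,None,fx=4,fy=4,interpolation=cv2.INTER_CUBIC))
E
```

```text
[ 0.59744097 -0.02417369  0.17668752]
[ 0.59942658 -0.03604955  0.17598367]
[ 0.59789914 -0.01969401  0.17636241]
flat -41.87160899483618 [[0.6404832  0.0331922 ]
 [0.6329328  0.02476875]
 [0.63085898 0.03317004]]
axis est: flat mid - 1.5..2 along n [0.63552598 0.02990396] flat pos rel 0.0013161002971014157 back -0.005872346200451235
[[     0      0    560    420 234847]
 [   289    292     45     12    353]]
line 353 -37.188179203543314 [ 0.6113853  -0.03128374]
[[ 0.58827501 -0.01287015]
 [ 0.62169371 -0.03250747]
 [ 0.59382115 -0.0417152 ]] [ 0.60498436 -0.02268881] 0.038761248793193086
```

View pics/z19b.png

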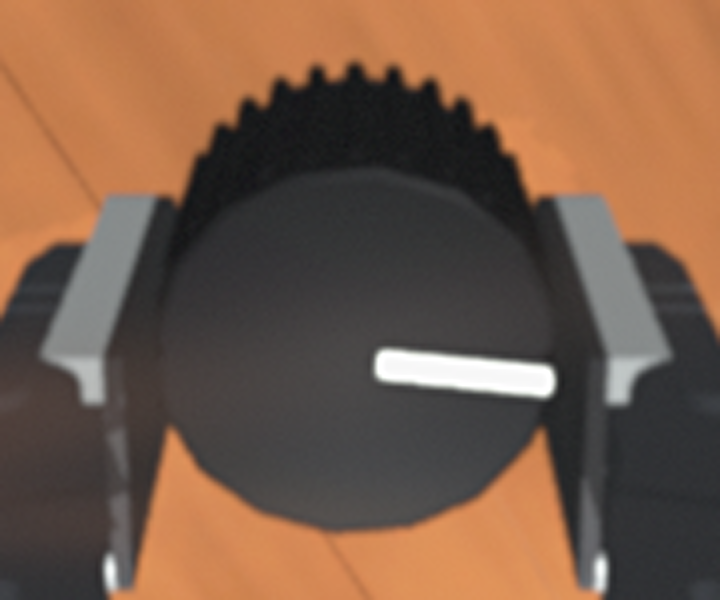

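```bash
python3 - <<'E'
from h import *
from scipy.ndimage import map_coordinates
for f,uc,vc,a0 in(("w19.npz",286.7,116.6,None),("w5.npz",288.5,125.2,None)):
    c=ld(f);im=c["im"].astype(float);sat=im.max(-1)-im.min(-1)
    # pixel from world (inverse projection)
    W=np.linalg.inv(c["W"])
    def pj(X):
        return cv2.projectPoints(np.array(X,float),cv2.Rodrigues(W[:3,:3])[0],W[:3,3],c["mtx"],c["dist"])[0].reshape(-1,2)
    # sample rectified patch at z=.09
    n=160;g=(np.arange(n)-n/2)*.0001*1.5
    X,Y=np.meshgrid(g+.6356,g[::-1]+.0297)
    uv=pj(np.stack([X,Y,0*X+.09],-1).reshape(-1,3))
    out=np.stack([map_coordinates(im[...,k],[uv[:,1],uv[:,0]],order=3).reshape(n,n) for k in range(3)],-1).clip(0,255)
    cv2.imwrite("pics/r"+f[:-4]+".png",cv2.resize(out[...,::-1].astype(np.uint8),(480,480)))
    # best half-plane edge: maximise gradient of blueness (B channel) along line
    B=cv2.GaussianBlur(out[...,2],(0,0),2);best=[]
    for a in np.radians(np.arange(-55,-20,1)):
        nn=np.array([np.cos(a),np.sin(a)]);tt=np.array([-nn[1],nn[0]])
        for off in np.arange(0,.0035,.0001):
            for cx in (0,):
                s=np.linspace(-.0042,.0042,40)
                def smp(o):
                    p=np.array([0,0])+nn*o+tt*s[:,None]
                    return map_coordinates(B,[n/2-1-p[:,1]/.00015,n/2+p[:,0]/.00015],order=1)
                best.append((np.mean(np.tanh((smp(off-.0004)-smp(off+.0004))/40)),np.degrees(a),off))
    best.sort(reverse=True);print(f,best[:6])
a=cv2.imread("pics/rw19.png");b=cv2.imread("pics/rw5.png");cv2.imwrite("pics/rr.png",cv2.resize(np.hstack([a,b]),(800,400)))
E
```

```text
w19.npz [(np.float64(0.8364696602803118), np.float64(-40.0), np.float64(0.0012000000000000001)), (np.float64(0.8359796232611547), np.float64(-39.0), np.float64(0.0012000000000000001)), (np.float64(0.8349358231601467), np.float64(-41.0), np.float64(0.0012000000000000001)), (np.float64(0.8335084344504888), np.float64(-38.0), np.float64(0.0012000000000000001)), (np.float64(0.8331516705270218), np.float64(-40.0), np.float64(0.0013000000000000002)), (np.float64(0.8329762274095227), np.float64(-39.0), np.float64(0.0013000000000000002))]
w5.npz [(np.float64(0.6004225838704939), np.float64(-39.0), np.float64(0.001)), (np.float64(0.6002721682556913), np.float64(-40.0), np.float64(0.001)), (np.float64(0.5977712836688209), np.float64(-38.0), np.float64(0.001)), (np.float64(0.5973081502604483), np.float64(-41.0), np.float64(0.001)), (np.float64(0.595160712073471), np.float64(-39.0), np.float64(0.0009000000000000001)), (np.float64(0.5947780946005915), np.float64(-40.0), np.float64(0.0009000000000000001))]
```

View pics/rr.png

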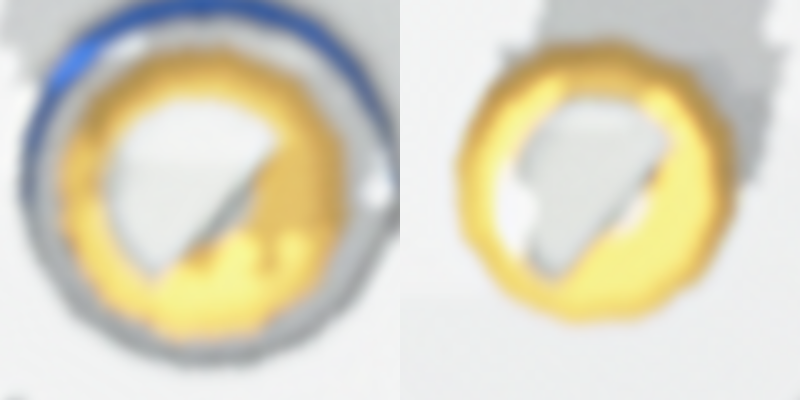

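```bash
python3 - <<'E'
from h import *
c=ld("w19.npz");T=c["T"];k=ray(c,[(284.0,291.9)],.1766)[0];print(k, (np.r_[k,.1]-T[:3,3])@T[:3,:3])
d=np.r_[np.array([.6357,.0298])-k,0];print("shift tool",d@T[:3,:3])
E
```

```text
[ 0.60380737 -0.0239489 ] [-0.00072276  0.05717046 -0.00039577]
shift tool [-6.24981987e-02 -3.74677764e-05  2.41048216e-04]
```

Flat is −39.5° and the line is −37.2°, so I'll turn 0.04 rad more, then move above the shaft.

```bash
python3 -m handwheel '[[-0.035,0,0,0,0.04,0,0.3],[-0.0268,0,0.001,0,0,0,0.3],[0,0.025,0,0,0,0,0.3],[0,0.02,0,0,0,0,0.3],[0,0,0,0,0,0,0.3],[0,0,0,0,0,0,0.3]]' 60
python3 - <<'E'
from h import *
c=cap("wrist","w20.png");T,s=pose();print(s["tool_pos"],"yaw",np.degrees(np.arctan2(T[1,2],T[0,2])),s["wrist_force"]);print((np.array([.6357,.0298,.1])-T[:3,3])@T[:3,:3])
c=cap("scene","sc20.png");c2=cap("side")
a=c["image"][170:240,190:270,::-1];b=c2["image"][150:220,260:340,::-1];cv2.imwrite("pics/z20.png",cv2.resize(np.hstack([a,b]),None,fx=5,fy=5,interpolation=cv2.INTER_CUBIC))
E
```

```text
time: 19.4
tool_pos: [0.6376, 0.0275, 0.1124]
tcp_rot: [-0.882, 1.617, -1.617]
wrist_force: [-0.3, 0.4, -0.7]
width: 0.443
[0.63806048 0.02754447 0.11308061] yaw -32.78894462179759 [-0.1374584   0.57635416  0.29472032]
[-0.00060996  0.01307759 -0.00321968]
```

View pics/z20.png

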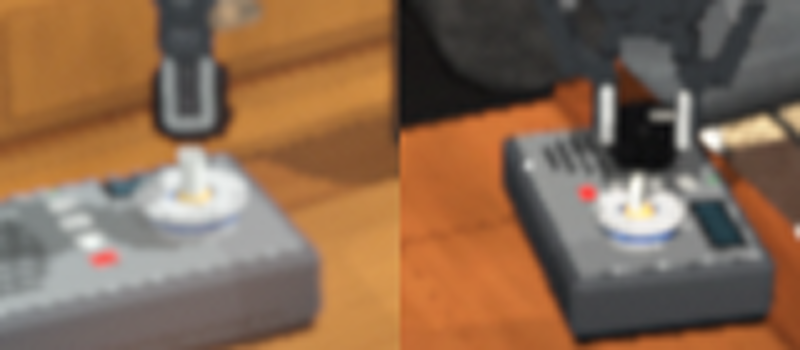

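View pics/w20.png

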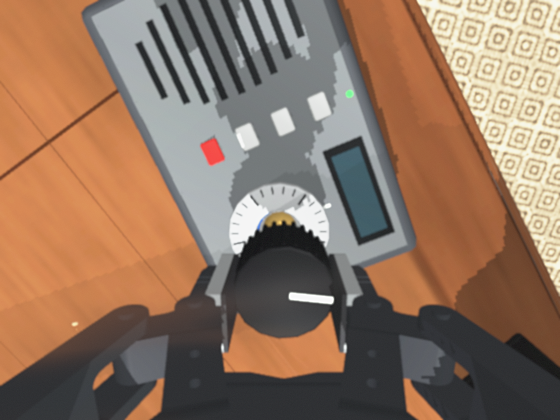

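Off by 3.2 mm along tool z, so I'll correct that, then descend to just above the tip.

```bash
python3 -m handwheel '[[-0.0003,0,-0.0031,0,0,0,0.3],[0,0.006,0,0,0,0,0.3],[0,0,0,0,0,0,0.3],[0,0,0,0,0,0,0.3]]' 60
python3 - <<'E'
from h import *
c=cap("wrist","w21.png");T,s=pose();print(s["tool_pos"],"yaw",np.degrees(np.arctan2(T[1,2],T[0,2])),s["wrist_force"]);print((np.array([.6357,.0298,.1])-T[:3,3])@T[:3,:3])
E
```

```text
time: 20.05
tool_pos: [0.6349, 0.0298, 0.106]
tcp_rot: [-0.882, 1.617, -1.617]
wrist_force: [-0.3, -0.7, -1.2]
width: 0.441
[0.63504294 0.02978075 0.10621528] yaw -32.769671909396514 [-1.10601964 -0.83662267 -1.68305182]
[-0.0003722   0.00621522  0.00054256]
```

```bash
python3 -m handwheel '[[0,0.002,0.0004,0,0,0,0.3],[0,0.002,0,0,0,0,0.3],[0,0.001,0,0,0,0,0.3],[0,0.001,0,0,0,0,0.3],[0,0,0,0,0,0,0.3]]' 60;python3 -m handwheel '[[0,0.001,0,0,0,0,0.3],[0,0.001,0,0,0,0,0.3],[0,0,0,0,0,0,0.3]]' 60
```

```text
time: 20.72
tool_pos: [0.6354, 0.0296, 0.1002]
tcp_rot: [-0.882, 1.617, -1.617]
wrist_force: [-0.2, -0.6, -0.6]
width: 0.443
time: 21.1
tool_pos: [0.6355, 0.0295, 0.0982]
tcp_rot: [-0.882, 1.617, -1.617]
wrist_force: [-0.2, -0.1, -1.8]
width: 0.443
```

About 4 mm onto the shaft with no force, so I'll continue down.

```bash
python3 -m handwheel '[[0,0.002,0,0,0,0,0.3],[0,0.002,0,0,0,0,0.3],[0,0.002,0,0,0,0,0.3],[0,0.002,0,0,0,0,0.3],[0,0,0,0,0,0,0.3]]' 60;python3 -m handwheel '[[0,0.002,0,0,0,0,0.3],[0,0.001,0,0,0,0,0.3],[0,0,0,0,0,0,0.3]]' 60
```

```text
time: 21.72
tool_pos: [0.6354, 0.0295, 0.09]
tcp_rot: [-0.882, 1.617, -1.617]
wrist_force: [0.9, 0.1, -1.4]
width: 0.444
time: 22.1
tool_pos: [0.6355, 0.0295, 0.0872]
tcp_rot: [-0.882, 1.617, -1.617]
wrist_force: [1.8, -1.2, -1.8]
width: 0.439
```

Underside should now be about 0.0747 m, just above home. I'll press in, watching the force.

```bash
python3 -m handwheel '[[0,0.001,0,0,0,0,0.3],[0,0.001,0,0,0,0,0.3],[0,0,0,0,0,0,0.3]]' 60;python3 -m handwheel '[[0,0.001,0,0,0,0,0.3],[0,0.001,0,0,0,0,0.3],[0,0,0,0,0,0,0.3]]' 60
```

```text
time: 22.48
tool_pos: [0.6355, 0.0296, 0.0856]
tcp_rot: [-0.882, 1.617, -1.617]
wrist_force: [-0.5, -0.0, 2.2]
width: 0.443
time: 22.85
tool_pos: [0.6356, 0.0296, 0.0837]
tcp_rot: [-0.882, 1.616, -1.617]
wrist_force: [-0.8, -1.1, 5.1]
width: 0.44
```

```bash
python3 -m handwheel '[[0,0.001,0,0,0,0,0.3],[0,0.0005,0,0,0,0,0.3],[0,0,0,0,0,0,0.3]]' 60;python3 -m handwheel '[[0,0.0005,0,0,0,0,0.3],[0,0.0005,0,0,0,0,0.3],[0,0,0,0,0,0,0.3]]' 60
```

```text
time: 23.22
tool_pos: [0.6356, 0.0296, 0.0824]
tcp_rot: [-0.882, 1.616, -1.617]
wrist_force: [-0.6, -0.8, 6.9]
width: 0.438
time: 23.6
tool_pos: [0.6357, 0.0296, 0.082]
tcp_rot: [-0.881, 1.616, -1.617]
wrist_force: [-2.3, 1.0, 8.9]
width: 0.442
```

```bash
python3 -m handwheel '[[0,0.0005,0,0,0,0,0.3],[0,0.0005,0,0,0,0,0.3],[0,0,0,0,0,0,0.3],[0,0,0,0,0,0,0.3]]' 60
python3 - <<'E'
from h import *
c=cap("wrist","w22.png");T,s=pose();P=cloud(c);print(s["tool_pos"],"yaw",np.degrees(np.arctan2(T[1,2],T[0,2])),s["wrist_force"],s["torque"])
x=c["image"][150:350,180:390,::-1];c1=cap("scene");c2=cap("side")
k=P[(np.hypot(P[...,0]-.6356,P[...,1]-.0297)<.014)&(P[...,2]<.115)&(P[...,2]>.09)];print("knob top",np.median(k[:,2]),len(k))
h=cv2.cvtColor(c["image"],cv2.COLOR_RGB2HSV)
m=(h[...,1]<70)&(h[...,2]>110)&(P[...,2]>.063)&(P[...,2]<.073);print("ring z",np.percentile(P[m][:,2],[5,50,95]))
a=c1["image"][170:240,190:270,::-1];b=c2["image"][150:220,260:340,::-1];f=lambda i:cv2.resize(i,(400,300),interpolation=cv2.INTER_CUBIC)
cv2.imwrite("pics/z22.png",np.vstack([np.hstack([f(a),f(b)]),np.hstack([f(x),f(c1["image"][...,::-1])])]))
E
```

```text
time: 24.1
tool_pos: [0.6358, 0.0296, 0.0816]
tcp_rot: [-0.881, 1.616, -1.617]
wrist_force: [-4.4, -1.1, 11.6]
width: 0.439
[0.63581615 0.02958951 0.08164377] yaw -32.76886530492195 [-4.55369077 -1.11109455 11.9875163 ] [-0.15537601  0.62738293  0.03168178]
knob top 0.1016795836851953 3811
ring z [0.06656844 0.06827766 0.06939042]
```

View pics/z22.png

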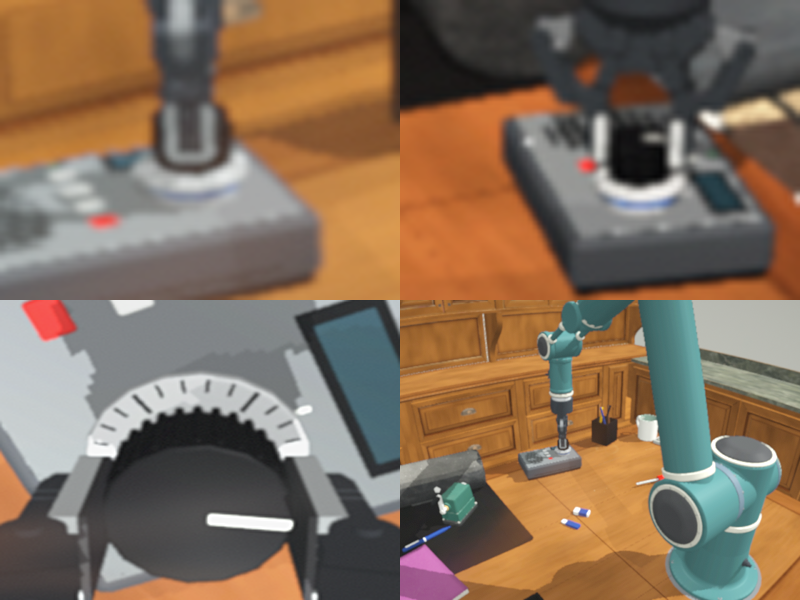

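The knob top is at 0.1017 m, and the expected height at the stop is 0.1015 m. The push is about 13 N, above the spring's 10 N, and the ring is at its laid height. Handing in.

```bash
python3 -c "
from workcell import workorder
print(workorder.finish_job())"
```

```text
the job is handed in; nothing more can be done
None
```

The dial is back together and I handed the job in at about 24 s, still gripping the knob and holding it pressed in; no verdict was reported.

- **Washer:** it measured flat on the seat (top at 0.062 m) and centred within about 0.5 mm. I measured this before the ring went on top of it.
- **Scale ring:** it lies flat on the washer, with its top at 0.0682 m all round. It was centred within about 1.5 mm when I let go.
- **Knob:** I turned it about 33° so its line matched the shaft's flat at roughly −39.5°. It went on with no noticeable resistance until the spring.
- **Pressed in:** the knob's top was at 0.1017 m, against 0.1015 m expected at the stop. The wrist read about 12 N upward, which is above the spring's 10 N at the stop.

My estimates of the flat's direction ran from −36.5° to −42°, and I used the fitted −39.5°. About 4.5 N of sideways force remained on the wrist at the end. I saw no other object disturbed in the last scene picture, but I did not measure their positions at the end.

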